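# Hang a rinsed basket on the draining carousel

## Task

Turn the draining carousel by the grip on its top until its one free hook stands over the middle of the white drip dish; then pick up the deeper of the two steel baskets that stand on the counter, hang it by its bail on that hook and let go, so that it hangs still over the dish. Leave the shallow basket on the counter where it stands.

Things in the scene. Friction and masses are not known exactly. Their poses are not given: they have to be found in the camera images.
- turning_grip (a point): Black bar grip on top of the carousel head, 46 long (its x) x 14 wide (its y) x 32 mm tall, 16 mm free under it. Point: its centre, on the vertical turning axis, 242 mm above the counter. It turns with the head: four radial arms at 90 degrees; the free hook lies on the -x side of this point, the other three carry similar baskets fixed to the head. Foot and post do not move.
- free_hook (a point): The one free hook: end of an arm of 8 mm round steel bar that runs out level, 40 mm below the turning grip's centre, and ends in a V-shaped dip. Point: bar centre at the bottom of the dip, 110 mm from the turning axis, 188 mm above the counter. 18 mm farther out the bar ends in a tip whose top is 19 mm above this point. Its x axis points along the arm towards the turning axis.
- carousel (a joint): Angle of the carousel head, rad, counter-clockwise positive from above. 0: free hook over the centre of the white drip dish (fixed, 104 mm across, 22 mm high, centre 110 mm from the axis, on the side that roughly faces the robot). Turns stiffly (0.12 N m) and stays where it is left. Starts at +0.6 to +1.4: turn it clockwise.
- deep_basket (a point): Loose steel basket to hang, 0.10 to 0.18 kg, 166 mm tall: cup 60 mm across, 62 deep; rigid peaked bail of 6 mm wire in its y-z plane, 56 wide, open along x; grey grip tab on top, 12 (x) x 20 (y) x 34 mm tall. Point: its centre, 83 mm above its underside; peak wire centre 33 mm above it, tab centre 66 mm above. Hung: x axis along the arm (either way round), point about 22 mm below free_hook.
- shallow_basket (a point): Bystander: the same sort of basket with a cup only 30 mm deep, 134 mm tall in all, loose on the counter. Point: its centre, 67 mm above its underside.

How it is judged:
On the way:
1. the free hook has been brought over the drip dish (within 12 degrees) while the deep basket still stands on the counter (value of joint carousel between -0.21 and 0.21 rad and height (world z) of deep_basket below 0.1 m), for 0.2 s.
At the end, for the whole second after the job is handed in: The free hook is within 12 degrees of the middle of the drip dish; the deep basket hangs from it by its bail, its centre within 20 mm along the arm, 15 mm sideways and 12 mm in height of its hanging place, within 11 degrees of upright, and at rest (value of joint carousel between -0.21 and 0.21 rad and x of deep_basket in the frame of free_hook between -0.02 and 0.02 m and y of deep_basket in the frame of free_hook between -0.015 and 0.015 m and z of deep_basket in the frame of free_hook between -0.034 and -0.01 m and angle between deep_basket's own z axis and vertical below 0.2 rad and linear speed of deep_basket_body below 0.03 m/s); the robot touches nothing.
It fails at once if the shallow basket on the counter is moved by more than 30 mm or tipped (distance of shallow_basket from where it was at the start of the episode above 0.03 m or angle between shallow_basket's own z axis and vertical above 0.5 rad).
It also fails if it takes over 54 s, if anything falls off the work surface, if the arm or the gripper's body presses on something with over 40 N, if the wrist force passes 120 N, or if a joint passes its speed limit or range.

## Robot

A 7-joint arm with a two-finger parallel gripper is mounted at the origin on a cart in front of the work surface, level with it; the furniture and walls round the work are solid. World frame = base frame: x ahead of the robot, y to its left, z up, the work surface at z = 0. Lengths are in m, angles in rad, forces in N, time in s.
With the tool pointing down it reaches from about 0.35 to 0.9 m from the base axis. Payload 8.1 kg.
Tool frame: the origin (TCP) lies midway between the tips of the shut fingers; the grasp point (between the pads) lies arm.grasp_offset behind it (arm.grasp_offset is the distance from the TCP to the grasp point, in m); z points along the fingers, y is the line along which they close (so a half turn about z gives the same grasp; the last joint's range is limited). The gripper opens to 92 mm and grips with 3 to 60 N. Pads are 19 mm wide; open, the fingers measure 130 mm over their backs; the gripper's body (75 mm by 190 mm) begins 47 mm behind the grasp point.
Start: joints at [-1.26, 0.434, 0.025, 1.573, -0.012, 1.134, -0.075], TCP at [0.251, 0.572, 0.227] pointing down, gripper open.
Joint ranges: [-2.62, 2.62], [-0.44, 2.09], [-1.27, 1.32], [0.08, 2.57], [-1.32, 4.46], [0.12, 2], [-2.74, 2.74]. Speed limits (rad/s): [2.22, 2.22, 3.01, 3.01, 3.14, 3.14, 3.14].

## Interface

Orientations are given as a rotation vector (axis times angle).
In Python, from cell import observe, imaging, arm gives the robot as it stands.
- The arm moves only by the tool apply_moves, never from a script. Its argument "commands" is a list of rows, each a list of 5 numbers: the opening in per cent of the stroke, from 0 (shut) to 100 (fully open), then the shift along the world's x, y, z in units of 0.06 m (1.0 is 0.06 m), then the turn about the world's z in units of 0.5 rad (1.0 is 0.5 rad). A call has 1 to 12 rows; each row shifts and turns the commanded pose from where the row before left it; what a row does not reach is not made up. A row lasts 1/8 s, in which the tool goes at most 62.5 mm and 10.7 degrees, less where a joint would pass 70% of its speed; a pose out of reach is approached as far as the arm can. A call with a number of a shift or a turn outside -1 to 1 is refused whole. A call with a gripper value outside its range is refused whole. The fingers move at their own pace and stop on an object; "newtons" is the grip in N (left out, the last holds). Time passes only in rows, so rows that do not move let the fingers close. It gives the time, the measured TCP pose, the force, the opening and the grip force at its end, in the units of the state.
- observe(): the state, without advancing time (a new reading comes with each control period).
- imaging.get_image(name): name is "scene" or "top"; returns (picture, depth): 400x640x3 uint8, red, green, blue; 400x640 float32, m along the optical axis (not along the pixel's ray), 0 where there is no reading.
- imaging.camera_params(name): a dict with "camera_matrix" (3x3 intrinsics, pixels), "origin" and "rotation" of the camera in the world. Camera axes: x right, y up, looking along -z (the intrinsics and any distortion apply to the point x, -y, -z); pixel columns grow to the right and rows downward; lengths in m; the calibration is good to about 2 mm. A picture is of the moment at which its call begins. camera_params takes no time and is no camera call.
- arm.sign_off(): hands the job in; it is judged then, once.
The state is a dict: "clock": time; "joints": joint angles; "dq": joint speeds; "joint_efforts": joint torques, N m; "position": TCP position; "ee_rot": TCP orientation; "force": force on the tool from outside, world axes, zero at the start; "ft_torque": the same for the moment, N m; "width": opening from 0.0 (shut) to 1.0 (fully open); "gripper_force": force on a finger pad.
Only numpy, scipy, OpenCV 4.12 (cv2) and the standard library are available. Lean on these libraries where they do the work, as an engineer would, in place of code of your own. Each camera call takes 0.05 s, during which the arm holds its last target. There are 200 camera calls.

## Working session

There is one attempt and no reset: what is moved stays moved. The work goes in short steps, Python scripts to look and compute and a tool call to move; the robot and the scene stay as the last step left them, time stands still between calls to the robot, and variables do not carry over. Pictures are saved under pics/ and viewed, at most 10 in all, crops included, and the job is handed in when it is done.

Besides the shell and the picture viewer there is one more tool, called as name([rows], argument=value, ...), one row to a line, values as JSON. apply_moves: Moves the arm, as the interface text tells. Its arguments: {"type":"object","properties":{"commands":{"type":"array"},"newtons":{"type":"number"}},"required":["commands"]}

```bash
mkdir -p pics
cat > h.py <<'E'
import numpy as np, cv2
from cell import observe, imaging, arm
def P(cam,d,u,v,z=None):
    p=imaging.camera_params(cam);K=np.array(p["camera_matrix"]);R=np.array(p["rotation"]);o=np.array(p["origin"])
    r=np.array([(u-K[0,2])/K[0,0],-(v-K[1,2])/K[1,1],-1.0]); w=R@r
    s=d if z is None else (z-o[2])/w[2]
    return o+w*s
def cloud(cam,D):
    p=imaging.camera_params(cam);K=np.array(p["camera_matrix"]);R=np.array(p["rotation"]);o=np.array(p["origin"])
    v,u=np.mgrid[:400,:640]
    c=np.stack([(u-K[0,2])/K[0,0]*D,-(v-K[1,2])/K[1,1]*D,-D],-1)
    return c@R.T+o
E
python3 - <<'E'
from h import *
for n in("scene","top"):
    I,D=imaging.get_image(n);cv2.imwrite(f"pics/{n}0.png",I[:,:,::-1]);np.savez(f"{n}0.npz",I=I,D=D)
    p=imaging.camera_params(n);print(n,p)
s=observe();print(s,arm.grasp_offset)
E
```

```text
scene {'camera_matrix': array([[400.30911608,   0.        , 324.98054221],
       [  0.        , 400.30911608, 209.09008298],
       [  0.        ,   0.        ,   1.        ]]), 'origin': array([ 0.27553059, -0.45763142,  0.8469623 ]), 'rotation': array([ 0.71453556, -0.18748444, -0.43460117])}
top {'camera_matrix': array([[398.10737409,   0.        , 325.21733097],
       [  0.        , 398.10737409, 200.71645129],
       [  0.        ,   0.        ,   1.        ]]), 'origin': array([0.41828602, 0.06064739, 0.99396875]), 'rotation': array([ 0.14778077, -0.11015263, -1.54435943])}
{'clock': 0.1, 'joints': array([-1.2595952 ,  0.4351357 ,  0.02495036,  1.57397156, -0.01156672,
        1.13402861, -0.07513108]), 'dq': array([ 0.00045389, -0.00340781, -0.00042218, -0.00162266, -0.00213698,
        0.00057561,  0.00091414]), 'joint_efforts': array([ 3.32900774e-03, -6.69123030e+01,  9.88328196e-01, -3.15147865e+01,
       -6.04429864e-02,  3.74682841e-02,  1.57739515e-05]), 'position': array([0.25117213, 0.57181633, 0.22604751]), 'ee_rot': array([-6.45440316e-01, -3.07442949e+00,  2.18611522e-03]), 'force': array([-0.06092131,  0.41967732, -0.56298798]), 'ft_torque': array([ 0.03791808, -0.00074101, -0.0312153 ]), 'gripper_force': 0.0, 'width': 0.9981401902104965} 0.0188
```

View pics/scene0.png

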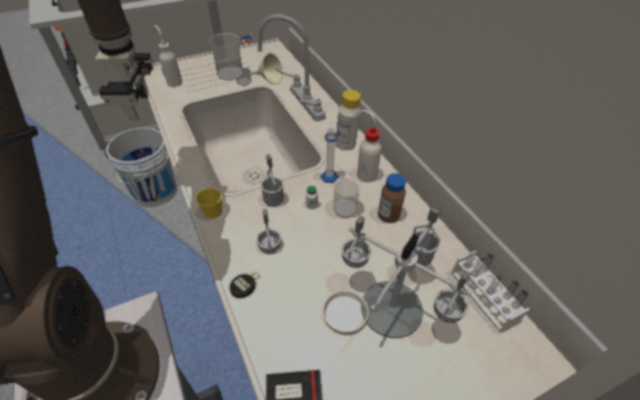

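View pics/top0.png

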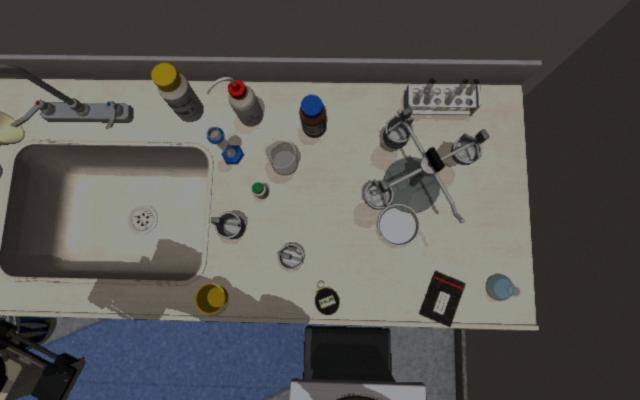

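The top view shows the dish at (398,225), the grip at (432,160) and the free hook tip at (460,218). The candidate deep basket is at (231,226) and the shallow one at (291,257). I'll measure with depth and enlarged crops.

```bash
sed -i 's/R=np.array(p\["rotation"\])/R=cv2.Rodrigues(np.array(p["rotation"]))[0]/' h.py
python3 - <<'E'
from h import *
Z=np.load("top0.npz");I,D=Z["I"],Z["D"];C=cloud("top",D)
S=np.load("scene0.npz");CS=cloud("scene",S["D"])
a=cv2.resize(I[200:280,190:310],None,fx=6,fy=6,interpolation=3)[:,:,::-1]
b=cv2.resize(I[100:240,360:500],None,fx=4,fy=4,interpolation=3)[:,:,::-1]
cv2.imwrite("pics/a.png",a);cv2.imwrite("pics/b.png",b)
print("counter",C[250,350],C[300,400], CS[330,260])
# dish centre by white rim height: counter-level pixel
for n,(u,v),z in[("dish",(398,225),.022),("grip",(432,160),.25),("hooktip",(460,218),.2)]: print(n,P("top",0,u,v,z),C[v,u])
pts=np.concatenate([C.reshape(-1,3)[D.ravel()>0],CS.reshape(-1,3)[S["D"].ravel()>0]]);src=np.r_[np.zeros((D>0).sum()),np.ones((S["D"]>0).sum())]
for n,(u,v) in[("A",(231,226)),("B",(291,257))]:
    c=P("top",0,u,v,.04)
    for s in(0,1):
        m=(np.hypot(*(pts[:,:2]-c[:2]).T)<.045)&(src==s)
        q=pts[m]
        print(n,s,c,"zmax",np.sort(q[:,2])[-8:].round(3))
        for lo,hi in((.02,.08),(.08,.105),(.105,.14),(.14,.2)):
            k=q[(q[:,2]>lo)&(q[:,2]<hi)]
            if len(k):print(lo,len(k),k.mean(0).round(4),k.min(0).round(3),k.max(0).round(3))
for s in(0,1):
    g=P("top",0,432,160,.25)
    q=pts[(np.hypot(*(pts[:,:2]-g[:2]).T)<.04)&(src==s)&(pts[:,2]>.228)]
    print("grip",s,len(q),q.mean(0),q.max(0),np.linalg.svd((q-q.mean(0))[:,:2],full_matrices=False)[2][0] )
    q=pts[(np.hypot(*(pts[:,:2]-g[:2]).T)<.17)&(src==s)&(pts[:,2]>.17)&(pts[:,2]<.23)&(pts[:,0]<g[0]-.03)]
    print(len(q)); print(q[::max(1,len(q)//12)].round(3))
E
```

```text
counter [0.4606787  0.02233875 0.00333471] [ 0.34355626 -0.10009106  0.00174785] [ 0.33751634 -0.04514216 -0.00057946]
dish [ 0.52323428 -0.0930821   0.022     ] [ 0.52522006 -0.0959909   0.00360885]
grip [ 0.62508557 -0.12259845  0.25      ] [ 0.62649453 -0.12384693  0.24493122]
hooktip [ 0.52073531 -0.18806286  0.2       ] [ 0.52000441 -0.1862885   0.20566436]
A 0 [0.50999122 0.31180563 0.04      ] zmax [0.167 0.167 0.167 0.167 0.168 0.168 0.168 0.17 ]
0.02 312 [0.5101 0.3119 0.0504] [0.481 0.283 0.02 ] [0.541 0.343 0.077]
0.08 29 [0.5101 0.2979 0.0965] [0.507 0.283 0.08 ] [0.513 0.342 0.105]
0.105 17 [0.5107 0.3043 0.1169] [0.507 0.299 0.105] [0.515 0.309 0.139]
0.14 75 [0.5104 0.3112 0.1609] [0.505 0.303 0.141] [0.517 0.323 0.17 ]
A 1 [0.50999122 0.31180563 0.04      ] zmax [0.166 0.166 0.166 0.166 0.167 0.167 0.168 0.168]
0.02 462 [0.5082 0.3095 0.0465] [0.478 0.28  0.02 ] [0.541 0.344 0.079]
0.08 33 [0.5086 0.302  0.0936] [0.505 0.282 0.081] [0.513 0.341 0.104]
0.105 37 [0.5082 0.3078 0.1221] [0.504 0.297 0.105] [0.513 0.321 0.14 ]
0.14 61 [0.5084 0.3079 0.1575] [0.503 0.3   0.
[... 801 characters left out ...]
.206]
 [ 0.586 -0.05   0.207]
 [ 0.584 -0.154  0.206]
 [ 0.57  -0.03   0.225]
 [ 0.57  -0.023  0.201]
 [ 0.565 -0.018  0.207]
 [ 0.563 -0.043  0.185]
 [ 0.555 -0.044  0.181]
 [ 0.547 -0.171  0.199]
 [ 0.535 -0.18   0.195]
 [ 0.522 -0.187  0.202]
 [ 0.512 -0.192  0.204]]
grip 1 247 [ 0.62298526 -0.13499052  0.25114512] [ 0.64965873 -0.11593079  0.26064251] [-0.895133   -0.44579918]
430
[[ 0.582 -0.037  0.228]
 [ 0.569 -0.041  0.225]
 [ 0.593 -0.025  0.184]
 [ 0.57  -0.031  0.191]
 [ 0.575 -0.042  0.194]
 [ 0.564 -0.041  0.189]
 [ 0.551 -0.046  0.178]
 [ 0.59  -0.155  0.204]
 [ 0.568 -0.164  0.208]
 [ 0.55  -0.17   0.205]
 [ 0.547 -0.178  0.199]
 [ 0.534 -0.184  0.192]
 [ 0.518 -0.194  0.204]]
```

View pics/a.png

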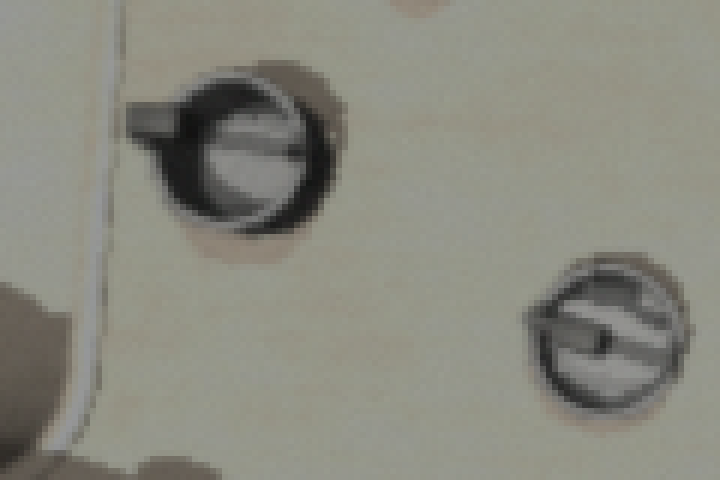

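View pics/b.png

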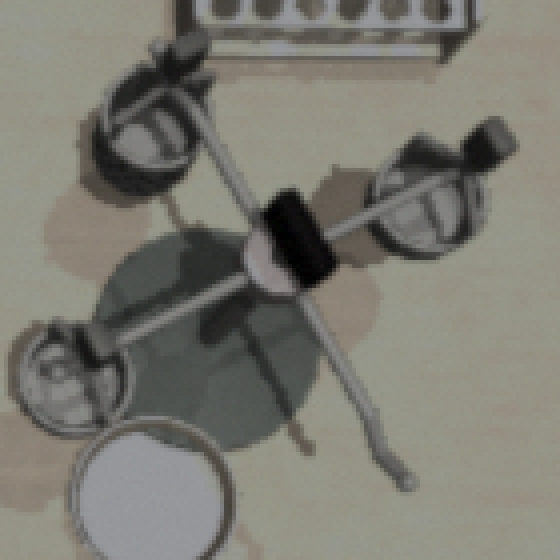

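Basket A is the deep one (top at 0.167 m) and B the shallow one (0.135 m). The grip's long side lies along the free arm. Next I refine the axis, dish and angles.

Run:
```python
from h import *
pts=[]
for n in("top","scene"):
    Z=np.load(n+"0.npz");I,D=Z["I"].astype(int),Z["D"];C=cloud(n,D)
    near=np.hypot(C[...,0]-.624,C[...,1]+.132)
    m=(D>0)&(near<.035)&(C[...,2]>.252)&(I.max(-1)<70)
    r=cv2.minAreaRect((C[m][:,:2]*1000).astype(np.float32));print(n,"grip",m.sum(),r)
    # arm
    m=(D>0)&(near>.05)&(near<.145)&(C[...,2]>.18)&(C[...,2]<.215)&(C[...,0]<.6)&(C[...,1]<-.145)
    q=C[m];l=cv2.fitLine((q[:,:2]*1000).astype(np.float32),cv2.DIST_HUBER,0,.01,.01).ravel();print("arm",l,np.degrees(np.arctan2(l[1],l[0])), q[:,0].min())
    # dish rim
    m=(D>0)&(np.hypot(C[...,0]-.523,C[...,1]+.093)<.07)&(C[...,2]>.012)&(C[...,2]<.03)
    q=C[m][:,:2];A=np.c_[2*q,np.ones(len(q))];x=np.linalg.lstsq(A,(q**2).sum(1),rcond=None)[0];print("dish",len(q),x[:2],np.sqrt(x[2]+x[:2]@x[:2]),cv2.minEnclosingCircle((q*1000).astype(np.float32)))
    m=(D>0)&(np.hypot(C[...,0]-.51,C[...,1]-.311)<.045)&(C[...,2]>.075)
    q=C[m];l=cv2.fitLine((q[:,:2]*1000).astype(np.float32),cv2.DIST_HUBER,0,.01,.01).ravel();print("bail",l)
    q=q[q[:,2]>.162];print("tabtop",cv2.minAreaRect((q[:,:2]*1000).astype(np.float32)))
```

```text
top grip 164 ((627.9122314453125, -129.0414276123047), (44.17312240600586, 13.997686386108398), 30.16327667236328)
arm [ 8.8188398e-01  4.7146645e-01  5.4496167e+02 -1.7377269e+02] 28.12953 0.5123514207536519
dish 303 [ 0.5273225  -0.09468638] 0.05010191979466591 ((532.6439208984375, -98.18666076660156), 59.68430709838867)
bail [7.6550255e-03 9.9997067e-01 5.1016721e+02 3.0608508e+02]
tabtop ((510.9322509765625, 313.10101318359375), (10.996888160705566, 19.74532699584961), 2.599881649017334)
scene grip 125 ((628.30126953125, -131.90008544921875), (46.236019134521484, 11.172467231750488), 28.14777183532715)
arm [ 8.8082474e-01  4.7344249e-01  5.4526550e+02 -1.7601608e+02] 28.257988 0.5108600603527329
dish 427 [ 0.52620147 -0.09730335] 0.05056494038672899 ((532.5734252929688, -94.72557830810547), 60.37480926513672)
bail [2.9214116e-02 9.9957317e-01 5.0832123e+02 3.0572403e+02]
tabtop ((509.6866455078125, 311.0023193359375), (11.700669288635254, 20.733301162719727), 0.7722212672233582)
```

apply_moves([
  [60,0.45,-0.85,0.12,0.15],
  [60,0.45,-0.85,0.12,0.15],
  [60,0.45,-0.85,0.12,0.15],
  [60,0.45,-0.85,0.12,0.15],
  [60,0.45,-0.85,0.12,0.15],
  [60,0.45,-0.85,0.12,0.15],
  [60,0.45,-0.85,0.12,0.15],
  [60,0.45,-0.85,0.12,0.15],
  [60,0.45,-0.85,0.12,0.15],
  [60,0.45,-0.85,0.12,0.15],
  [60,0.45,-0.85,0.12,0.15],
  [60,0.45,-0.85,0,0.15],
], newtons=40)

```text
clock: 1.6
position: [0.5761, -0.0414, 0.3064]
ee_rot: [-0.76, 3.047, 0.0]
force: [1.0, -0.2, 0.5]
width: 0.601
gripper_force: 0.0
```

apply_moves([
  [60,0.44,-0.75,0,0],
  [60,0.44,-0.75,0,0],
  [60,0,0,0,0],
  [60,0,0,-0.5,0],
  [60,0,0,-0.5,0],
  [60,0,0,-0.38,0],
  [60,0,0,0,0],
  [0,0,0,0,0],
  [0,0,0,0,0],
  [0,0,0,0,0],
  [0,0,0,0,0],
  [0,0,0,0,0],
], newtons=40)

```text
clock: 3.1
position: [0.6282, -0.1297, 0.2234]
ee_rot: [-0.756, 3.049, 0.0]
force: [-1.0, 0.2, 1.6]
width: 0.151
gripper_force: 40.0
```

apply_moves([
  [0,0,0,0,-0.2],
  [0,0,0,0,-0.24],
  [0,0,0,0,-0.24],
  [0,0,0,0,-0.24],
  [0,0,0,0,-0.24],
  [0,0,0,0,-0.24],
  [0,0,0,0,-0.24],
  [0,0,0,0,0],
  [0,0,0,0,0],
])

```text
clock: 4.22
position: [0.6282, -0.1296, 0.2234]
ee_rot: [0.518, 3.098, 0.0]
force: [-2.5, 1.2, 3.6]
width: 0.147
gripper_force: 40.0
```

Run:
```python
from h import *
I,D=imaging.get_image("top");cv2.imwrite("pics/t1.png",cv2.resize(I[100:280,340:520],None,fx=3,fy=3,interpolation=3)[:,:,::-1])
for n in("top","scene"):
    I,D=imaging.get_image(n)
    C=cloud(n,D);near=np.hypot(C[...,0]-.628,C[...,1]+.1305)
    m=(D>0)&(near>.065)&(near<.145)&(C[...,2]>.18)&(C[...,2]<.215)&(C[...,0]<.58)&(C[...,1]>-.135)&(C[...,1]<-.06)
    q=C[m];l=cv2.fitLine((q[:,:2]*1000).astype(np.float32),cv2.DIST_HUBER,0,.01,.01).ravel();print("arm",len(q),l,np.degrees(np.arctan2(l[1],l[0])), q[:,0].min(),near[m].max())
```

```text
arm 137 [ 9.4476485e-01 -3.2774892e-01  5.3568768e+02 -9.7045288e+01] -19.1322 0.5038344653256002 0.13202482854205755
arm 152 [ 9.4649523e-01 -3.2271782e-01  5.3375122e+02 -1.0018637e+02] -18.827366 0.5023269113475038 0.13176173596871513
```

View pics/t1.png

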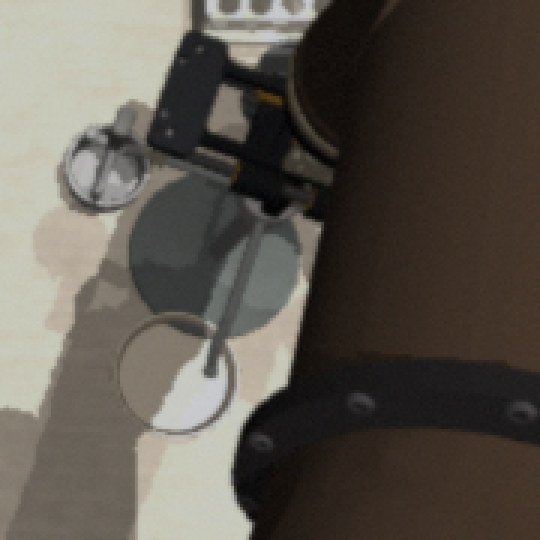

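The arm now points at 161°, straight over the dish. Now release it and go to the deep basket.

apply_moves([
  [60,0,0,0,0],
  [60,0,0,0,0],
  [60,0,0,0,0],
  [60,0,0,0.64,0],
  [60,0,0,0.64,0],
  [60,-0.24,0.85,0,0.09],
  [60,-0.24,0.9,0,0.09],
  [60,-0.24,0.95,0,0.09],
  [60,-0.24,0.95,0,0.09],
  [60,-0.24,0.95,0,0.09],
  [60,-0.24,0.95,0,0.09],
  [60,-0.24,0.95,0,0.09],
])

```text
clock: 5.88
position: [0.5267, 0.2619, 0.3001]
ee_rot: [0.027, 3.141, 0.0]
force: [0.8, -0.4, 0.2]
width: 0.6
gripper_force: 0.0
```

apply_moves([
  [60,-0.29,0.85,0,0],
  [60,0,0,0,0],
  [60,0,0,0,0],
])

```text
clock: 6.25
position: [0.5101, 0.3107, 0.2998]
ee_rot: [0.029, 3.141, -0.001]
force: [-0.3, -0.9, -0.1]
width: 0.595
gripper_force: 0.0
```

Run:
```python
from h import *
for n in("top","scene"):
    I,D=imaging.get_image(n)
    C=cloud(n,D)
    m=(D>0)&(np.hypot(C[...,0]-.51,C[...,1]-.311)<.05)&(C[...,2]>.0)&(C[...,2]<.18)
    q=C[m];print(n,len(q))
    k=q[(q[:,2]>.14)&(q[:,2]<.172)]
    if len(k):print(k.mean(0),k.min(0),k.max(0))
    near=np.hypot(C[...,0]-.628,C[...,1]+.1305)
    m=(D>0)&(near>.065)&(near<.145)&(C[...,2]>.18)&(C[...,2]<.215)&(C[...,0]<.58)&(C[...,1]>-.135)&(C[...,1]<-.06)
    q=C[m];l=cv2.fitLine((q[:,:2]*1000).astype(np.float32),cv2.DIST_HUBER,0,.01,.01).ravel();print("arm",len(q),l,np.degrees(np.arctan2(l[1],l[0])), q[:,0].min(),near[m].max())
```

```text
top 669
arm 135 [ 9.4863039e-01 -3.1638646e-01  5.3562622e+02 -9.6934677e+01] -18.444532 0.5039874265759777 0.1317200490061403
scene 859
[0.50827481 0.30779551 0.15693643] [0.50329681 0.30111586 0.14122066] [0.51527265 0.32225667 0.16697698]
arm 152 [ 9.46660936e-01 -3.22231412e-01  5.33422546e+02 -1.00039246e+02] -18.797924 0.5024681669214479 0.1316958945917226
```

apply_moves([
  [60,0,0,-0.8,0],
  [60,0,0,-0.8,0],
  [60,0,0,-0.7,0],
  [60,0,0,-0.48,0],
  [60,0,0,0,0],
  [0,0,0,0,0],
  [0,0,0,0,0],
  [0,0,0,0,0],
  [0,0,0,0,0],
  [0,0,0,0,0],
], newtons=30)

```text
clock: 7.6
position: [0.5101, 0.3116, 0.1335]
ee_rot: [0.029, 3.141, 0.001]
force: [-1.0, 1.9, 2.7]
width: 0.218
gripper_force: 30.0
```

apply_moves([
  [0,0,0,0.4,0],
  [0,0,0,0.8,0],
  [0,0,0,0.8,0],
  [0,0,0,0.6,0],
  [0,0,-0.5,0.24,-0.025],
  [0,-0.15,-0.8,0,-0.1],
  [0,-0.16,-0.8,0,-0.1],
  [0,-0.16,-0.8,0,-0.1],
  [0,-0.16,-0.8,0,-0.1],
  [0,-0.16,-0.8,0,-0.1],
  [0,-0.16,-0.8,0,-0.1],
  [0,0,-0.6,0,0],
])

```text
clock: 9.1
position: [0.451, -0.0458, 0.303]
ee_rot: [-0.523, -3.096, -0.0]
force: [0.7, 1.0, -1.6]
width: 0.216
gripper_force: 30.0
```

apply_moves([
  [0,0,-0.3,0,0],
  [0,0,-0.17,0,0],
  [0,0,0,-0.6,0],
  [0,0,0,-0.54,0],
  [0,0,0,0,0],
  [0,0,0,0,0],
])

```text
clock: 9.85
position: [0.4533, -0.071, 0.236]
ee_rot: [0.518, 3.098, 0.0]
force: [0.7, -0.4, -1.2]
width: 0.215
gripper_force: 30.0
```

Run:
```python
from h import *
s=observe();print(s["position"],s["ee_rot"])
for n in("scene","top"):
    I,D=imaging.get_image(n);
    if n=="scene":cv2.imwrite("pics/s2.png",cv2.resize(I[200:350,250:450],None,fx=4,fy=4,interpolation=3)[:,:,::-1])
    C=cloud(n,D);c=s["position"]
    q=C[(D>0)&(np.hypot(C[...,0]-c[0],C[...,1]-c[1])<.05)&(C[...,2]>.07)&(C[...,2]<.24)]
    for lo,hi in((.09,.13),(.13,.18),(.18,.205),(.205,.235)):
        k=q[(q[:,2]>lo)&(q[:,2]<hi)]
        if len(k):print(n,lo,len(k),k.mean(0).round(4),k.min(0).round(3),k.max(0).round(3))
```

```text
[ 0.45332444 -0.07096301  0.23600881] [5.17908624e-01 3.09799233e+00 3.63918088e-05]
scene 0.09 331 [ 0.4535 -0.0717  0.1153] [ 0.423 -0.102  0.104] [ 0.481 -0.043  0.13 ]
scene 0.13 345 [ 0.4459 -0.0907  0.1515] [ 0.422 -0.103  0.13 ] [ 0.481 -0.047  0.177]
scene 0.18 27 [ 0.4438 -0.0983  0.1923] [ 0.441 -0.101  0.181] [ 0.448 -0.094  0.2  ]
top 0.09 14 [ 0.4428 -0.0507  0.1196] [ 0.426 -0.065  0.104] [ 0.47  -0.042  0.13 ]
top 0.13 50 [ 0.4457 -0.0578  0.1606] [ 0.425 -0.084  0.132] [ 0.478 -0.041  0.179]
top 0.18 4 [ 0.4646 -0.0424  0.1935] [ 0.462 -0.044  0.191] [ 0.466 -0.042  0.196]
```

View pics/s2.png

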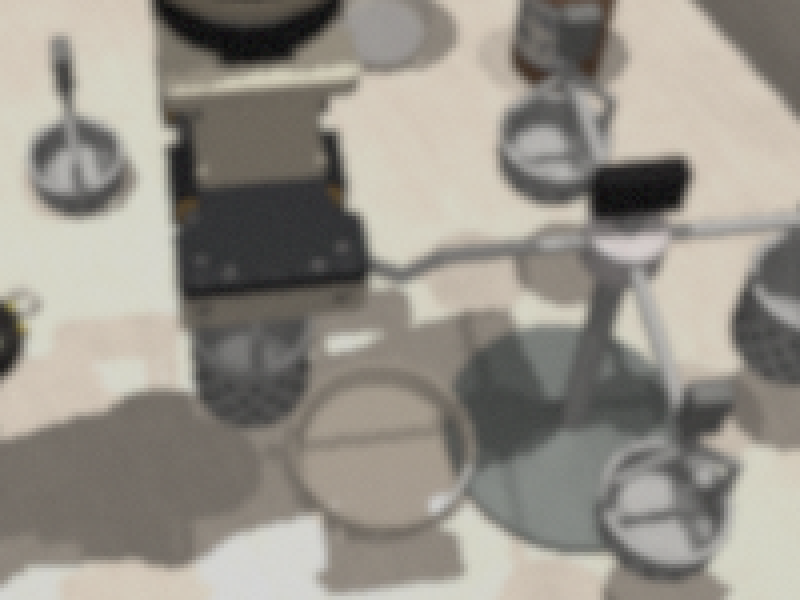

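The basket hangs upright below the gripper, just outside the hook tip (the scene crop has the tip near 370,265). Sliding it in along the arm.

apply_moves([
  [0,0.24,-0.08,0,0],
  [0,0.24,-0.08,0,0],
  [0,0.24,-0.08,0,0],
  [0,0.23,-0.08,0,0],
  [0,0.23,-0.08,0,0],
  [0,0,0,0,0],
  [0,0,0,0,0],
])

```text
clock: 10.82
position: [0.5233, -0.095, 0.2349]
ee_rot: [-0.518, -3.098, 0.0]
force: [-0.5, -0.6, -1.7]
width: 0.217
gripper_force: 30.0
```

Run:
```python
from h import *
s=observe();print(s["position"],s["force"])
I,D=imaging.get_image("scene");cv2.imwrite("pics/s3.png",cv2.resize(I[200:350,280:480],None,fx=4,fy=4,interpolation=3)[:,:,::-1])
```

```text
[ 0.52332131 -0.09495986  0.23493863] [-0.47645075 -0.56856164 -1.720123  ]
```

View pics/s3.png

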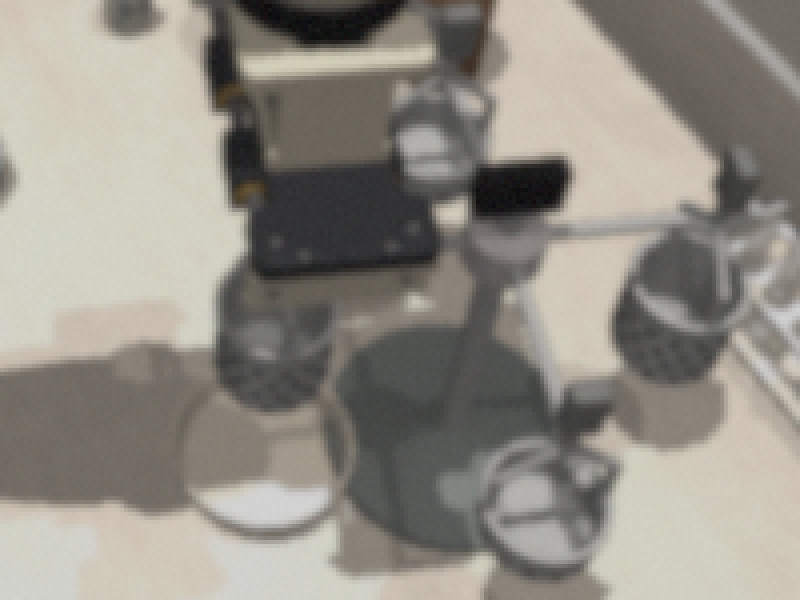

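The basket is upright over the dish (cup at about 275,340), with no contact force. Now lowering.

apply_moves([
  [0,0,0,-0.1,0],
  [0,0,0,-0.1,0],
  [0,0,0,-0.08,0],
  [0,0,0,0,0],
  [0,0,0,0,0],
])

```text
clock: 11.5
position: [0.5238, -0.095, 0.2184]
ee_rot: [0.518, 3.098, 0.0]
force: [0.2, 0.6, -1.4]
width: 0.218
gripper_force: 30.0
```

apply_moves([
  [0,0,0,-0.03,0],
  [0,0,0,0,0],
  [0,0,0,0,0],
])

```text
clock: 11.88
position: [0.5239, -0.0948, 0.2166]
ee_rot: [0.518, 3.098, 0.0]
force: [0.8, -0.1, -1.3]
width: 0.217
gripper_force: 30.0
```

apply_moves([
  [0,0,0,-0.02,0],
  [0,0,0,0,0],
  [0,0,0,0,0],
])

```text
clock: 12.25
position: [0.5241, -0.0948, 0.2158]
ee_rot: [0.518, 3.098, 0.001]
force: [-0.7, 0.5, 6.3]
width: 0.216
gripper_force: 30.0
```

The upward force is 6 N, so the bail is seated. Releasing and retreating.

apply_moves([
  [30,0,0,0,0],
  [50,0,0,0,0],
  [50,0,0,0,0],
  [50,0,0,0,0],
  [50,0,0,0.3,0],
  [50,0,0,0.5,0],
  [50,0,0,0.8,0],
  [50,0,0,0.8,0],
  [50,-0.8,0.3,0.2,0],
  [50,-0.8,0.5,0,0],
  [50,0,0,0,0],
  [50,0,0,0,0],
])

```text
clock: 13.75
position: [0.428, -0.047, 0.3716]
ee_rot: [0.517, 3.098, 0.001]
force: [0.6, -0.1, 0.5]
width: 0.501
gripper_force: 0.0
```

Run:
```python
from h import *
s=observe();print(s["position"],s["force"])
h=np.array([.524,-.095]);ex=np.array([.9463,-.3233]);ey=np.array([.3233,.9463])
for n in("scene","top"):
    I,D=imaging.get_image(n);
    if n=="scene":cv2.imwrite("pics/s4.png",cv2.resize(I[200:350,280:480],None,fx=4,fy=4,interpolation=3)[:,:,::-1])
    C=cloud(n,D)
    q=C[(D>0)&(np.hypot(C[...,0]-h[0],C[...,1]-h[1])<.05)&(C[...,2]>.06)&(C[...,2]<.26)]
    q=np.c_[(q[:,:2]-h)@ex,(q[:,:2]-h)@ey,q[:,2]]
    for lo,hi in((.06,.12),(.12,.16),(.195,.215),(.218,.26)):
        k=q[(q[:,2]>lo)&(q[:,2]<hi)]
        if len(k):print(n,lo,len(k),k.mean(0).round(4),k.min(0).round(3),k.max(0).round(3))
```

```text
[ 0.42802164 -0.0470057   0.37164312] [ 0.55252504 -0.12080689  0.49077713]
scene 0.06 455 [0.0004 0.0022 0.101 ] [-0.03  -0.03   0.085] [0.029 0.03  0.12 ]
scene 0.12 456 [-0.0002 -0.0022  0.1374] [-0.031 -0.032  0.12 ] [0.031 0.03  0.16 ]
scene 0.195 154 [ 0.0135 -0.0019  0.2027] [-0.022 -0.01   0.195] [0.049 0.003 0.208]
scene 0.218 127 [-0.0011 -0.0055  0.2392] [-0.006 -0.013  0.218] [0.006 0.007 0.251]
top 0.06 214 [0.0077 0.0071 0.0902] [-0.016 -0.023  0.082] [0.029 0.033 0.12 ]
top 0.12 107 [0.011  0.0191 0.1414] [-0.027 -0.005  0.12 ] [0.032 0.033 0.158]
top 0.195 63 [0.0214 0.0028 0.2032] [-0.012 -0.001  0.196] [0.049 0.01  0.209]
top 0.218 43 [-0.0013  0.0071  0.239 ] [-0.006 -0.     0.218] [0.007 0.01  0.251]
```

View pics/s4.png

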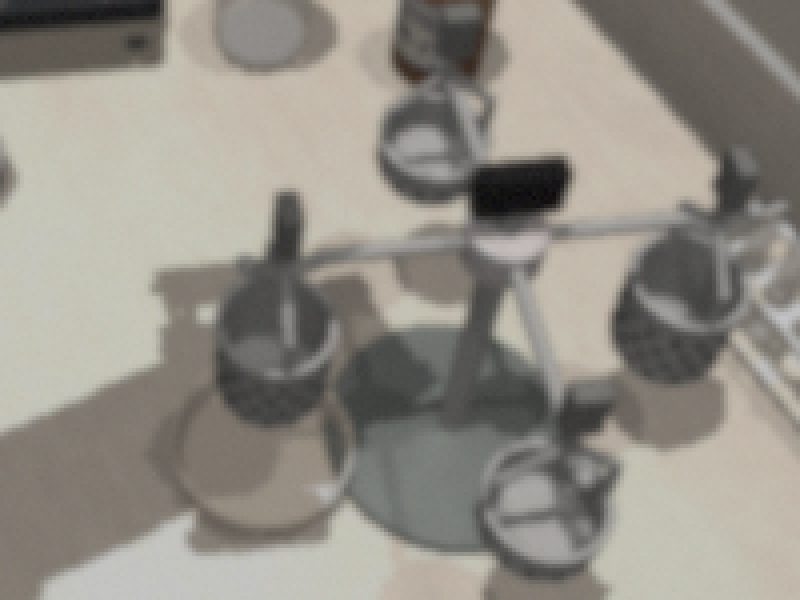

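The basket hangs centred and upright from the hook over the dish, and the gripper is clear. I'll let it settle, then hand in.

apply_moves([
  [50,0,0,0,0],
  [50,0,0,0,0],
  [50,0,0,0,0],
  [50,0,0,0,0],
  [50,0,0,0,0],
  [50,0,0,0,0],
  [50,0,0,0,0],
  [50,0,0,0,0],
  [50,0,0,0,0],
  [50,0,0,0,0],
  [50,0,0,0,0],
  [50,0,0,0,0],
])

```text
clock: 15.35
position: [0.4277, -0.047, 0.3713]
ee_rot: [-0.518, -3.099, 0.0]
force: [0.4, 0.8, 0.1]
width: 0.5
gripper_force: 0.0
```

```bash
python3 -c "
from cell import arm
print(arm.sign_off())"
```

```text
the job is handed in; nothing more can be done
None
```

I turned the carousel until its free hook stood over the drip dish, hung the deep basket there upright and let go, left the shallow basket alone, and handed the job in at about 15 s; no verdict came back.

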